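# Weigh a returned blind flange

## Task

First take the white coupling off the scale's steel pan and put it in the empty cardboard carton. Then, without lifting it, slide the grey blind flange along the plywood deck onto the pan and centre it so that it lies flat with no edge overhanging the pan. Let go and press the scale's key fully down to take the weight, leaving the flange centred and the ball valve on the deck undisturbed.

Things in the scene. Friction and masses are not known exactly. Their poses are not given: they have to be found in the camera images.
- pan (a point): Centre of the top of the scale's square steel pan, 130 x 130 mm, 45 mm above the table; z up, x and y along the pan's sides. On its -y side lies the plywood deck, on its +y side the scale's console, 30 mm high (y = 75 to 160 mm, x = -70 to 70 mm). Pan, deck and console are one fixed unit, placed and turned anew in each episode.
- deck (a point): Centre of the top of the plywood slide-on deck, level with the pan's top: 290 mm (x) by 290 mm (y), axes as the pan's. It lies at x = 45, y = -214 mm from the pan's centre; a gap of 4 mm parts it from the pan.
- flange_centre (a point): Grey plastic blind flange, the only one: a closed disc 114 mm across and 28 mm thick, about 0.34 kg, with eight dark bolt marks on top. It lies loose and flat on the deck. The point is at its centre, 14 mm above its underside; z up. It is too wide for many grippers to grip, but slides easily when pushed at its rim.
- coupling_centre (a point): White plastic pipe coupling: an open tube 52 mm outside diameter, 42 mm bore, 75 mm tall, about 0.12 kg, standing upright on the pan. The point is at its centre, 37.5 mm above its foot; its axis is z.
- carton: Empty open cardboard carton fixed on the table, left of the scale: 160 x 160 mm outside, 70 mm high, walls and floor 4 mm. Origin at the centre of its underside, z up, x and y along its sides.
- key_top (a point): Centre of the top of the scale's round black key, 36 mm across, on the console: at x = -25, y = 117 mm from the pan centre, along the pan's axes. It is pressed straight down, springs back, and is fully down with about 4 N.
- key (a joint): Travel of the key in m: 0 when released, 0.006 fully down.
- valve: White plastic ball valve, 100 mm long, 40 mm wide, 56 mm high, with a blue bar handle on top, lying loose on the deck along its far (+x) edge. Origin at the centre of its underside, x along its length. To be left alone.
Things that resemble listed ones, but are neither listed nor needed, are in the scene too. Leave any pink or purple look-alike of the part that bears flange_centre alone.

How it is judged:
On the way, in this order (a step that is already met when the one before it is completed fails the run):
1. the coupling lies released in the carton (x of coupling_centre in the frame of carton between -0.076 and 0.076 m and y of coupling_centre in the frame of carton between -0.076 and 0.076 m and height (world z) of coupling_centre below 0.055 m and contact force between the fingers and coupling below 0.1 N), for 0.2 s.
2. the flange lies flat and released on the pan, no edge overhanging (its centre within 8 mm of the pan's centre along both sides of the pan) (x of flange_centre in the frame of pan between -0.008 and 0.008 m and y of flange_centre in the frame of pan between -0.008 and 0.008 m and z of flange_centre in the frame of pan below 0.018 m and angle between flange_centre's own z axis and vertical below 0.04 rad and linear speed of flange below 0.02 m/s and contact force between the fingers and flange below 0.1 N), for 0.2 s.
3. the key is pressed down at least 4.5 of its 6 mm while the flange lies centred (value of joint key above 0.0045 m and x of flange_centre in the frame of pan between -0.008 and 0.008 m and y of flange_centre in the frame of pan between -0.008 and 0.008 m), for 0.05 s.
At the end, for the whole second after the job is handed in: The coupling is inside the carton, the flange lies flat and at rest on the pan with its centre within 8 mm of the pan's centre along both sides of the pan (so no edge overhangs), and the key has been pressed and is up again (x of coupling_centre in the frame of carton between -0.076 and 0.076 m and y of coupling_centre in the frame of carton between -0.076 and 0.076 m and height (world z) of coupling_centre below 0.055 m and x of flange_centre in the frame of pan between -0.008 and 0.008 m and y of flange_centre in the frame of pan between -0.008 and 0.008 m and z of flange_centre in the frame of pan below 0.018 m and angle between flange_centre's own z axis and vertical below 0.04 rad and linear speed of flange below 0.02 m/s and value of joint key below 0.002 m); the robot touches nothing.
It fails at once if the ball valve on the deck is shifted more than 15 mm or tipped over (distance of valve from where it was at the start of the episode above 0.015 m or angle between valve's own z axis and vertical above 0.3 rad).
It fails at once if the flange is lifted more than 20 mm off the deck (height (world z) of flange_centre above 0.079 m).
It also fails if it takes over 62 s, if anything falls off the work surface, if the arm or the gripper's body presses on something with over 40 N, if the wrist force passes 120 N, or if a joint passes its speed limit or range.

## Robot

A 6-joint arm with a two-finger parallel gripper is mounted at the origin on the work surface. World frame = base frame: x ahead of the robot, y to its left, z up, the work surface at z = 0. Lengths are in m, angles in rad, forces in N, time in s.
With the tool pointing down it reaches from about 0.25 to 0.725 m from the base axis. Payload 4 kg.
Tool frame: the origin (TCP) lies at the very end of the fingers, on their centre line; the grasp point (between the pads) lies 19 mm behind it; z points along the fingers, x is the direction in which the jaws open and shut, and the axes are right-handed (so a half turn about z gives the same grasp; the last joint's range is limited). The gripper opens to 85 mm and grips with 20 to 120 N. Pads are 22 mm wide; open, the fingers measure 114 mm over their backs; the gripper's body (76 mm by 85 mm) begins 54 mm behind the grasp point. The pads swing forward as they close: fully open they stand 13 mm farther back than shut.
Start: joints at [1.258, 0.241, 0.005, 1.335, 0, 1.571], TCP at [0.154, 0.476, 0.231] pointing down, gripper open.
Joint ranges: [-2.72, 2.72], [-1.05, 1.87], [-1.09, 1.28], [-1.99, 2.15], [-1.42, 1.44], [-3.14, 3.14]. Speed limits (rad/s): [2.79, 2.79, 3.14, 3.14, 3.14, 3.14].

## Interface

Orientations are given as a unit quaternion [x, y, z, w].
In Python, from cell import * gives the robot as it stands.
- The arm moves only by the tool servo_tool, never from a script. Its argument "increments" is a list that holds one entry, the list of rows, each a list of 7 numbers: the gripper's target within -1 to 1 (shut at 1, half-way at 0, fully open at -1), then the shift along the tool's x, y, z in m, then the turn, a rotation vector about the tool's x, y, z in degrees. A call has 1 to 12 rows; each row is the pose to reach, as a shift and turn from the pose measured when the call began, along the tool's axes at that moment; what a row does not reach only later rows make up. A row lasts 1/10 s, in which the tool goes at most 50 mm and 8.59 degrees, less where a joint would pass 70% of its speed; a pose out of reach is approached as far as the arm can. A call with a gripper value outside its range is refused whole. The fingers move at their own pace and stop on an object; "grip_force" is the grip in N (left out, the last holds). Time passes only in rows, so rows that repeat a pose let the fingers close. It gives the time, the measured TCP pose, the force and the opening at its end, in the units of the state.
- state(): the state, without advancing time (a new reading comes with each control period).
- grab_frame(name): name is "scene" or "top" or "wrist"; returns the picture (384x512x3 uint8, red, green, blue); there is no depth.
- camera_info(name): a dict with "intrinsics" (3x3 intrinsics, pixels), "R" (3x3) and "t" (3): a world point X has camera coordinates R X + t; the wrist camera has in their place "T_tool_cam" (4x4, takes a point from camera to tool coordinates, whose origin is the TCP and whose axes are the tool frame's). Camera axes: x right, y down, z forward; pixel columns grow to the right and rows downward; lengths in m; the calibration is good to about 2 mm. A picture is of the moment at which its call begins: read the wrist's pose just before it. camera_info takes no time and is no camera call.
- finish_job(): hands the job in, once; it reports no verdict.
The state is a dict: "time_s": time; "joints": joint angles; "qvel": joint speeds; "joint_torque": joint torques, N m; "position": TCP position; "orientation": TCP orientation; "ft_force": force on the tool from outside, world axes, zero at the start; "torque": the same for the moment, N m; "finger_gap": opening from 0.0 (shut) to 1.0 (fully open).
Only numpy, scipy, OpenCV 4.12 (cv2) and the standard library are available. Lean on these libraries where they do the work, as an engineer would, in place of code of your own. Each camera call takes 0.05 s, during which the arm holds its last target.

## Working session

There is one attempt and no reset: what is moved stays moved. The work goes in short steps, Python scripts to look and compute and a tool call to move; the robot and the scene stay as the last step left them, time stands still between calls to the robot, and variables do not carry over. Pictures are saved under pics/ and viewed, and the job is handed in when it is done.

Besides the shell and the picture viewer there is one more tool, called after "Call:" by a JSON object that holds its "method" and its "body", one argument or row to a line. servo_tool: Moves the arm, as the interface text tells. Its arguments: {"type":"object","properties":{"increments":{"type":"array"},"grip_force":{"type":"number"}},"required":["increments"]}

```bash
mkdir -p pics; ls; python3 - <<'E'
from cell import *
import cv2
print(state())
for n in ("scene","top","wrist"):
    ci=camera_info(n); print(n,{k:v for k,v in ci.items()})
    im=grab_frame(n); cv2.imwrite(f"pics/a_{n}.png",im[:,:,::-1])
E
```

```text
pics
{'time_s': 0.0, 'joints': array([ 1.25799007e+00,  2.41439110e-01,  3.73938135e-03,  1.33518522e+00,
       -5.45551780e-06,  1.57078585e+00]), 'qvel': array([ 0.00074155, -0.00116423, -0.00073867,  0.00031485,  0.001908  ,
       -0.00137082]), 'joint_torque': array([ 3.49055163e-04, -3.72316754e+01,  2.52408010e+01,  1.71461591e-02,
        3.70648419e-07, -1.14671784e-05]), 'position': array([0.15367596, 0.47514711, 0.23040568]), 'orientation': array([ 8.08615644e-01,  5.88336340e-01, -8.42847217e-04,  6.16602534e-04]), 'ft_force': array([-4.72306153e-02, -1.35381735e-04, -3.82691195e-01]), 'torque': array([ 0.02388786, -0.01185141, -0.09710844]), 'finger_gap': 1.003508805393119}
scene {'intrinsics': array([[361.67888342,   0.        , 249.65635571],
       [  0.        , 361.67888342, 189.86720735],
       [  0.        ,   0.        ,   1.        ]]), 'R': array([[-0.43801486,  0.89889908, -0.01110933],
       [ 0.59630169,  0.2812732 , -0.75187079],
       [-0.67273121, -0.33595509, -0.65921689]]), 't': array([ 0.2489692 , -0.23132423,  1.35380555])}
top {'intrinsics': arra
[... 186 characters left out ...]
21,  0.01761544],
       [-0.98048812, -0.02556714, -0.19490861],
       [ 0.19527912, -0.0128739 , -0.98066321]]), 't': array([-0.0611717 ,  0.52761167,  1.24741628])}
wrist {'intrinsics': array([[283.34404687,   0.        , 255.1056583 ],
       [  0.        , 283.34404687, 190.54994114],
       [  0.        ,   0.        ,   1.        ]]), 'T_tool_cam': array([[ 9.99999743e-01,  4.30975157e-04, -5.72404590e-04,
         3.03556759e-05],
       [-2.24811015e-04,  9.47260766e-01,  3.20463713e-01,
        -8.14036041e-02],
       [ 6.80328309e-04, -3.20463502e-01,  9.47260620e-01,
        -1.41038529e-01],
       [ 0.00000000e+00,  0.00000000e+00,  0.00000000e+00,
         1.00000000e+00]])}
```

View pics/a_top.png

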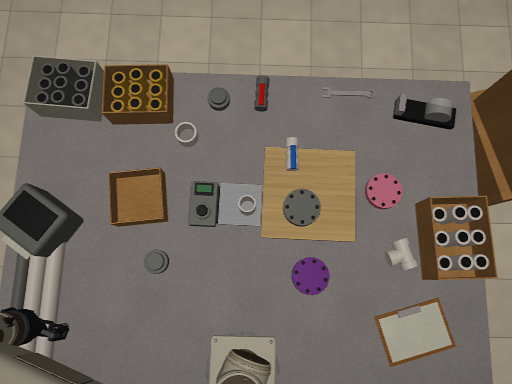

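View pics/a_scene.png

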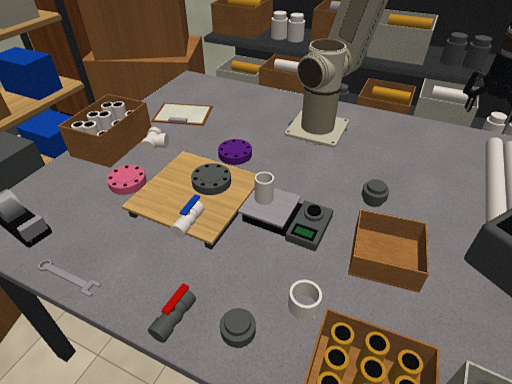

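View pics/a_wrist.png

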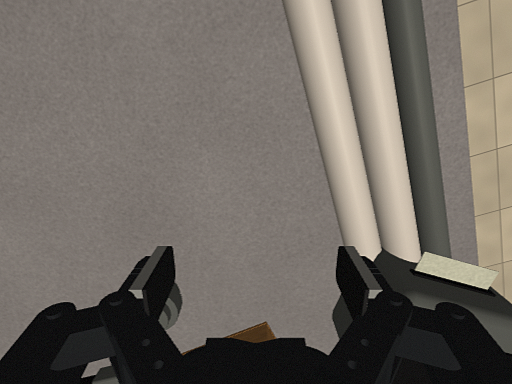

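```bash
cat > h.py <<'E'
import numpy as np, cv2
from cell import *
def proj(n,X):
    c=camera_info(n); X=np.atleast_2d(X); p=X@np.array(c["R"]).T+c["t"]; p=p@np.array(c["intrinsics"]).T
    return p[:,:2]/p[:,2:]
def back(n,uv,z,pose=None):
    c=camera_info(n); uv=np.atleast_2d(uv).astype(float)
    d=np.c_[uv,np.ones(len(uv))]@np.linalg.inv(c["intrinsics"]).T
    if n=="wrist":
        from scipy.spatial.transform import Rotation as Ro
        T=np.array(c["T_tool_cam"]); Rw=Ro.from_quat(pose[1]).as_matrix()
        o=Rw@T[:3,3]+pose[0]; d=d@(Rw@T[:3,:3]).T
    else:
        R=np.array(c["R"]); o=-R.T@np.array(c["t"]); d=d@R
    return o+d*((z-o[2])/d[:,2])[:,None]
def crop(path,out,x0,y0,x1,y1,s):
    im=cv2.imread(path)[y0:y1,x0:x1]
    cv2.imwrite(out,cv2.resize(im,None,fx=s,fy=s,interpolation=cv2.INTER_CUBIC))
E
python3 - <<'E'
from h import *
crop("pics/a_top.png","pics/b1.png",180,130,370,250,4)
crop("pics/a_top.png","pics/b2.png",100,155,260,240,5)
print(proj("top",[[0.154,.476,.231],[0,0,0]]))
E
```

```text
[[ 50.40746084 320.64879736]
 [242.26374128 369.79750727]]
```

View pics/b1.png

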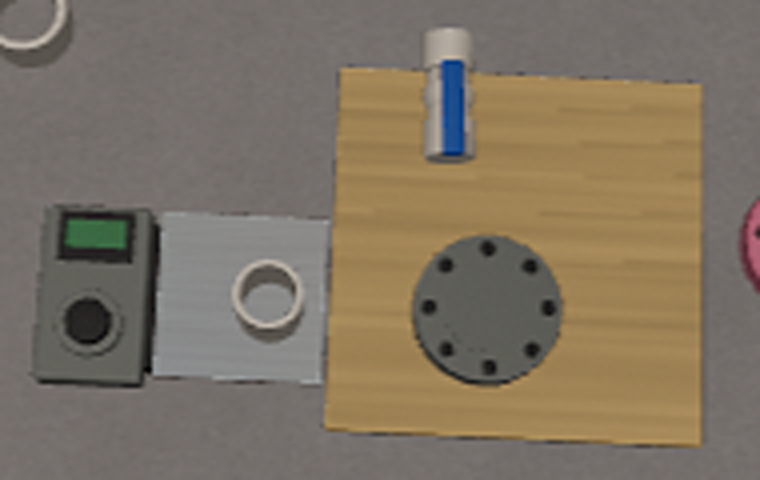

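View pics/b2.png

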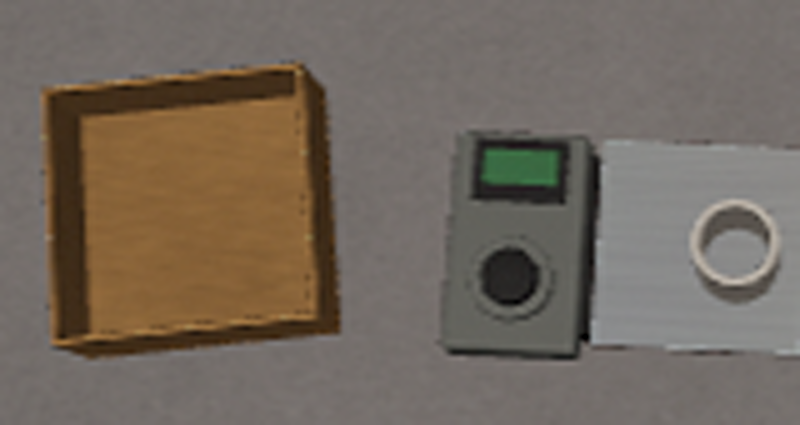

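```bash
cat >> h.py <<'E'
E
python3 - <<'E'
from h import *
from scipy.optimize import least_squares
def f4(p): return (np.array(p,float)+.5)/4-.5+[180,130]
def f5(p): return (np.array(p,float)+.5)/5-.5+[100,155]
px=f4([(341,67),(702,84),(702,444),(325,430),(162,212),(330,220),(322,382),(152,377)])
loc=np.array([(190,-69),(190,-359),(-100,-359),(-100,-69),(65,65),(65,-65),(-65,-65),(-65,65)])/1000.
W=back("top",px,.045)
def tr(p,l):
    c,s=np.cos(p[2]),np.sin(p[2]); return np.asarray(l)@np.array([[c,s],[-s,c]])+p[:2]
r=least_squares(lambda p:(tr(p,loc)-W[:,:2]).ravel(),[.4,0,0],loss='soft_l1',f_scale=.003)
print("pan",r.x,"resid mm",(tr(r.x,loc)-W[:,:2])*1000)
fw=back("top",f4([(488,309)]),.073)[0]; print("flange w",fw)
def inv(p,w):
    c,s=np.cos(p[2]),np.sin(p[2]); return (np.asarray(w)[:2]-p[:2])@np.array([[c,-s],[s,c]])
print("flange in pan",inv(r.x,fw))
# marks
m=back("top",f4([(488,248),(530,266),(548,307),(532,349),(489,367),(447,348),(428,306),(446,265)]),.073)[:,:2]
print("marks mean",m.mean(0),"r",np.linalg.norm(m-m.mean(0),axis=1))
cw=back("top",f4([(268,294)]),.12)[0]; print("coupling",cw, inv(r.x,cw))
print("key pred px",proj("top",[*tr(r.x,[-.025,.117]),.038])," obs",f5([(510,276)]),f4([(88,321)]))
print("valve",inv(r.x,back("top",f4([(448,95)]),.05)[0]))
cc=back("top",f5([(43,92),(300,66),(335,322),(55,345)]),.07)[:,:2]
cc=back("top",f5([(45,92),(298,66),(322,325),(55,343)]),.07)[:,:2]
print("carton",cc,cc.mean(0))
E
```

```text
pan [ 0.49253999  0.02163275 -0.01872731] resid mm [[ 0.7007806   0.68422329]
 [ 1.30885426 -0.63802047]
 [-1.77219083 -1.08893459]
 [-0.06547734  0.14351179]
 [ 0.33435081 -0.40205022]
 [ 0.83012647  1.11373495]
 [-1.72736633  0.32083097]
 [ 0.07386779 -0.12753279]]
flange w [ 0.48342959 -0.16682953  0.073     ]
flange in pan [-0.00557962 -0.18859984]
marks mean [ 0.48513514 -0.16721283] r [0.04552173 0.04519206 0.04525795 0.04563782 0.04596547 0.04495749
 0.04598135 0.04530681]
coupling [ 0.48261972 -0.00087985  0.12      ] [-0.00949695 -0.02269442]
key pred px [[201.90392033 210.57556041]]  obs [[201.6 209.8]] [[201.625 209.875]]
valve [ 0.16859432 -0.15529728]
carton [[0.57404901 0.42607824]
 [0.59466832 0.27280785]
 [0.43462526 0.24710955]
 [0.41982034 0.40561642]] [0.50579073 0.33790302]
```

```bash
cat >> h.py <<'E'
from scipy.spatial.transform import Rotation as Ro
def go(x,y,z,ang):  # ang: world yaw (deg) of tool x, tool down
    s=state(); R0=Ro.from_quat(s["orientation"])
    a=np.radians(ang)/2
    R1=Ro.from_quat([np.cos(a),np.sin(a),0,0])
    d=R0.inv().apply(np.array([x,y,z])-s["position"])
    print("t",round(s["time_s"],2),"pos",s["position"].round(4),"d",d.round(4),"rot",np.degrees((R0.inv()*R1).as_rotvec()).round(2),"gap",round(s["finger_gap"],3),"F",s["ft_force"].round(2))
PAN=np.array([0.4925,0.0216,-0.0187])
def p2w(l):
    c,s=np.cos(PAN[2]),np.sin(PAN[2]); return np.asarray(l)@np.array([[c,s],[-s,c]])+PAN[:2]
def w2p(w):
    c,s=np.cos(PAN[2]),np.sin(PAN[2]); return (np.asarray(w)[:2]-PAN[:2])@np.array([[c,-s],[s,c]])
E
python3 -c "
from h import *
go(.4826,-.001,.17,-1.07)"
```

```text
t 0.15 pos [0.1537 0.4753 0.2306] d [-0.3519  0.4595  0.0612] rot [6.000e-02 8.000e-02 7.315e+01] gap 1.004 F [-0.47  1.32 -0.68]
```

Call:
{"method": "servo_tool", "body": {
  "increments": [
    [[-1, -0.352, 0.46, 0.0, 0, 0, 73.15], [-1, -0.352, 0.46, 0.0, 0, 0, 73.15], [-1, -0.352, 0.46, 0.0, 0, 0, 73.15], [-1, -0.352, 0.46, 0.0, 0, 0, 73.15], [-1, -0.352, 0.46, 0.0, 0, 0, 73.15], [-1, -0.352, 0.46, 0.0, 0, 0, 73.15], [-1, -0.352, 0.46, 0.0, 0, 0, 73.15], [-1, -0.352, 0.46, 0.0, 0, 0, 73.15], [-1, -0.352, 0.46, 0.0, 0, 0, 73.15], [-1, -0.352, 0.46, 0.03, 0, 0, 73.15], [-1, -0.352, 0.46, 0.06, 0, 0, 73.15], [-1, -0.352, 0.46, 0.06, 0, 0, 73.15]]
  ]
}}

```text
time_s: 1.35
position: [0.4841, -0.0035, 0.1704]
orientation: [1.0, -0.01, 0.0, 0.001]
ft_force: [-0.1, 1.4, -0.4]
finger_gap: 0.997
```

```bash
python3 -c "
from h import *
go(.4826,-.001,.085,-1.07)
s=state();cv2.imwrite('pics/c_w.png',grab_frame('wrist')[:,:,::-1])
go(.4826,-.001,.085,-1.07)"
```

```text
t 1.35 pos [ 0.4841 -0.0035  0.1704] d [-0.0016 -0.0026  0.0854] rot [ 0.09 -0.03 -0.09] gap 0.997 F [-0.13  1.36 -0.42]
t 1.4 pos [ 0.4848 -0.0074  0.1662] d [-0.0021 -0.0068  0.0812] rot [ 0.31  0.2  -0.32] gap 0.996 F [ 2.46 -2.37 -1.11]
```

View pics/c_w.png

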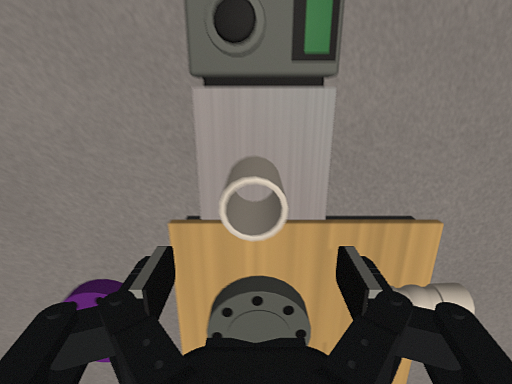

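```bash
python3 -c "
from h import *
s=state();
print(back('wrist',[(254,208)],.12,([.4845,-.0045,.17],s['orientation'])))"
```

```text
[[ 0.48474579 -0.00066657  0.12      ]]
```

Call:
{"method": "servo_tool", "body": {
  "increments": [
    [[-1, -0.002, -0.006, 0.0, 0, 0, -0.3], [-1, -0.002, -0.006, 0.0, 0, 0, -0.3], [-1, -0.002, -0.006, 0.02, 0, 0, -0.3], [-1, -0.002, -0.006, 0.04, 0, 0, -0.3], [-1, -0.002, -0.006, 0.06, 0, 0, -0.3], [-1, -0.002, -0.006, 0.08, 0, 0, -0.3], [-1, -0.002, -0.006, 0.08, 0, 0, -0.3], [-1, -0.002, -0.006, 0.08, 0, 0, -0.3]]
  ]
}}

```text
time_s: 2.2
position: [0.4826, -0.0007, 0.0871]
orientation: [1.0, -0.009, -0.001, 0.003]
ft_force: [-0.4, -0.7, -0.3]
finger_gap: 1.003
```

```bash
python3 -c "
from h import *
go(.4826,-.001,.085,-1.07)
s=state();cv2.imwrite('pics/d_w.png',grab_frame('wrist')[:,:,::-1])
"
```

```text
t 2.2 pos [ 0.4826 -0.0007  0.0871] d [-0.      0.0003  0.0022] rot [0.3  0.17 0.1 ] gap 1.003 F [-0.37 -0.68 -0.26]
```

View pics/d_w.png

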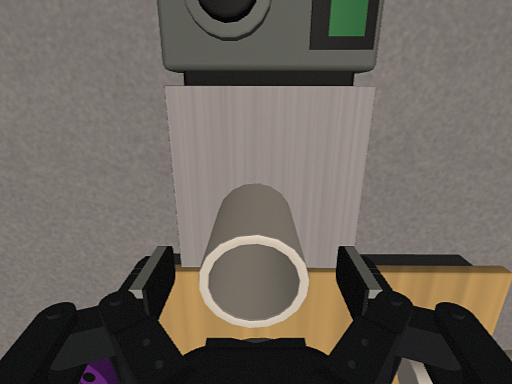

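Call:
{"method": "servo_tool", "body": {
  "increments": [
    [[0.2, 0, 0, 0.002, 0.3, 0.2, 0], [0.5, 0, 0, 0.002, 0.3, 0.2, 0], [1, 0, 0, 0.002, 0.3, 0.2, 0], [1, 0, 0, 0.002, 0.3, 0.2, 0], [1, 0, 0, 0.002, 0.3, 0.2, 0], [1, 0, 0, 0.002, 0.3, 0.2, 0], [1, 0, 0, -0.02, 0.3, 0.2, 0], [1, 0, 0, -0.04, 0.3, 0.2, 0], [1, 0, 0, -0.065, 0.3, 0.2, 0], [1, 0, 0, -0.07, 0.3, 0.2, 0], [1, 0, 0, -0.07, 0.3, 0.2, 0]]
  ],
  "grip_force": 35
}}

```text
time_s: 3.35
position: [0.4841, -0.0006, 0.1581]
orientation: [1.0, -0.009, 0.002, -0.0]
ft_force: [0.1, 0.1, -1.5]
finger_gap: 0.585
```

```bash
python3 -c "
from h import *
go(.5058,.338,.155,7)
s=state();cv2.imwrite('pics/e_w.png',grab_frame('wrist')[:,:,::-1])
"
```

```text
t 3.35 pos [ 0.4841 -0.0006  0.1581] d [ 0.0157 -0.3389  0.0032] rot [ 0.01 -0.23 -8.01] gap 0.585 F [ 0.06  0.05 -1.5 ]
```

View pics/e_w.png

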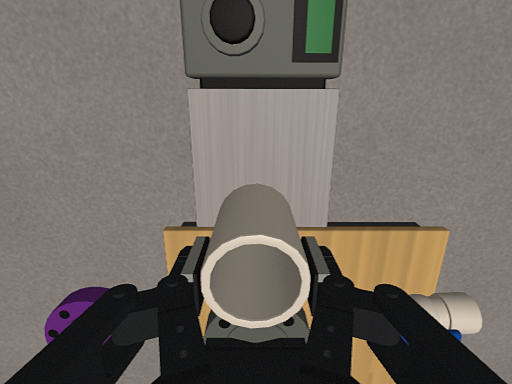

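Call:
{"method": "servo_tool", "body": {
  "increments": [
    [[1, 0.003, -0.04, 0, 0, 0, -1], [1, 0.006, -0.085, 0, 0, 0, -3], [1, 0.008, -0.135, 0, 0, 0, -5], [1, 0.01, -0.185, 0, 0, 0, -8], [1, 0.012, -0.235, 0, 0, 0, -8], [1, 0.014, -0.28, 0, 0, 0, -8], [1, 0.015, -0.315, 0, 0, 0, -8], [1, 0.0155, -0.335, 0, 0, 0, -8], [1, 0.0155, -0.339, 0, 0, 0, -8], [1, 0.0155, -0.339, 0, 0, 0, -8], [1, 0.0155, -0.339, 0.02, 0, 0, -8]]
  ]
}}

```text
time_s: 4.5
position: [0.5061, 0.3379, 0.1387]
orientation: [0.998, 0.061, 0.003, -0.001]
ft_force: [1.6, 0.4, -1.3]
finger_gap: 0.583
```

```bash
python3 -c "
from h import *
go(.5058,.338,.048,7)
s=state();cv2.imwrite('pics/f_w.png',grab_frame('wrist')[:,:,::-1])
"
```

```text
t 4.5 pos [0.5061 0.3379 0.1387] d [-0.0008  0.      0.0907] rot [-0.06 -0.31 -0.05] gap 0.583 F [ 1.58  0.38 -1.26]
```

View pics/f_w.png

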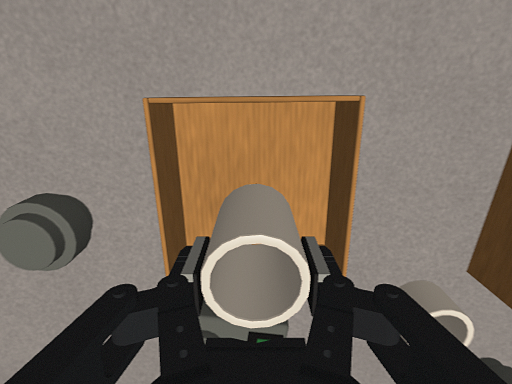

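Call:
{"method": "servo_tool", "body": {
  "increments": [
    [[1, -0.001, 0, 0.02, 0, 0, 0], [1, -0.001, 0, 0.045, 0, 0, 0], [1, -0.001, 0, 0.07, 0, 0, 0], [1, -0.001, 0, 0.085, 0, 0, 0], [1, -0.001, 0, 0.09, 0, 0, 0], [1, -0.001, 0, 0.09, 0, 0, 0], [1, -0.001, 0, 0.09, 0, 0, 0]]
  ]
}}

```text
time_s: 5.25
position: [0.5017, 0.3332, 0.0448]
orientation: [0.998, 0.059, -0.002, 0.002]
ft_force: [-3.3, -2.6, 7.6]
finger_gap: 0.586
```

Call:
{"method": "servo_tool", "body": {
  "increments": [
    [[0.5, 0, 0, 0.0, 0, 0, 0], [-0.5, 0, 0, 0.0, 0, 0, 0], [-1, 0, 0, 0.0, 0, 0, 0], [-1, 0, 0, 0.0, 0, 0, 0], [-1, 0, 0, 0.0, 0, 0, 0], [-1, 0, 0, 0, 0, 0, 0], [-1, 0, 0, -0.03, 0, 0, 0], [-1, 0, 0, -0.06, 0, 0, 0], [-1, 0, 0, -0.1, 0, 0, 0], [-1, 0, 0, -0.12, 0, 0, 0], [-1, 0, 0, -0.12, 0, 0, 0]]
  ]
}}

```text
time_s: 6.35
position: [0.5043, 0.3353, 0.1691]
orientation: [0.998, 0.059, 0.002, -0.0]
ft_force: [0.4, 0.6, 0.1]
finger_gap: 0.999
```

```bash
python3 -c "
from h import *
x,y=p2w([-.0045,-.1885-.095]); print(x,y)
go(x,y,.16,-1.07)
for n in ('top','wrist'): cv2.imwrite('pics/g_%s.png'%n,grab_frame(n)[:,:,::-1])
crop('pics/g_top.png','pics/g1.png',90,130,370,250,2.8) if 0 else crop('pics/g_top.png','pics/g1.png',90,130,360,250,3)
"
```

```text
0.48269964575151164 -0.2617662877912687
t 6.35 pos [0.5043 0.3353 0.1691] d [-0.0922  0.5903  0.0089] rot [-0.   -0.19  7.88] gap 0.999 F [0.42 0.6  0.06]
```

View pics/g1.png

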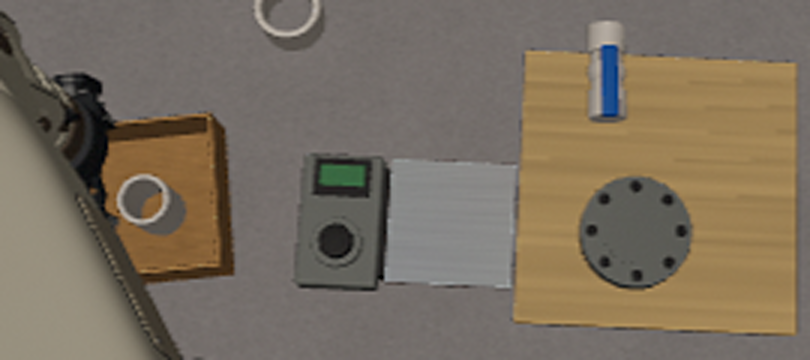

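View pics/g_wrist.png

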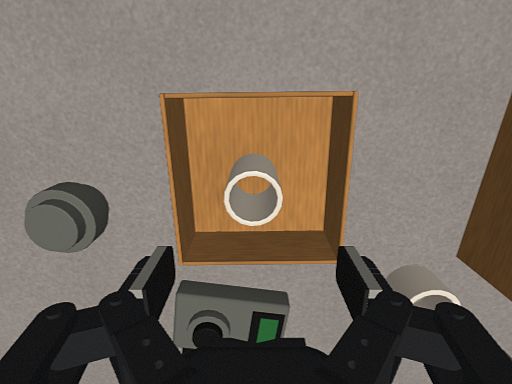

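```bash
python3 -c "
from h import *
x,y=p2w([-.005,-.1886-.075]); print(x,y)
go(x,y,.16,-1.07)
"
```

```text
0.4825718414834867 -0.24186041765030092
t 6.45 pos [0.5021 0.3339 0.1648] d [-0.0876  0.5693  0.0071] rot [0.22 0.19 7.88] gap 1.0 F [ 0.47 -0.29 -0.78]
```

Call:
{"method": "servo_tool", "body": {
  "increments": [
    [[-1, -0.006, 0.04, 0, 0, 0, 1], [-1, -0.014, 0.09, 0, 0, 0, 2], [-1, -0.021, 0.14, 0, 0, 0, 3], [-1, -0.029, 0.19, 0, 0, 0, 4], [-1, -0.037, 0.24, 0, 0, 0, 5], [-1, -0.044, 0.29, 0, 0, 0, 6], [-1, -0.052, 0.34, 0, 0, 0, 7], [-1, -0.06, 0.39, 0, 0, 0, 7.9], [-1, -0.068, 0.44, 0, 0, 0, 7.9], [-1, -0.075, 0.49, 0, 0, 0, 7.9], [-1, -0.082, 0.53, 0, 0, 0, 7.9], [-1, -0.0875, 0.565, 0, 0.2, 0.2, 7.9]]
  ]
}}

```text
time_s: 7.65
position: [0.4806, -0.2396, 0.1649]
orientation: [1.0, -0.01, -0.002, -0.001]
ft_force: [0.9, 0.6, -0.3]
finger_gap: 1.002
```

```bash
python3 -c "
from h import *
go(.4826,-.242,.16,-1.07)
"
```

```text
t 7.65 pos [ 0.4806 -0.2396  0.1649] d [0.0021 0.0024 0.0049] rot [-0.06  0.18 -0.12] gap 1.002 F [ 0.9   0.61 -0.31]
```

Call:
{"method": "servo_tool", "body": {
  "increments": [
    [[-1, 0.002, 0.0025, 0.005, 0, 0.2, -0.1], [-1, 0.002, 0.0025, 0.005, 0, 0.2, -0.1], [-1, 0.002, 0.0025, 0.005, 0, 0.2, -0.1], [-1, 0.002, 0.0025, 0.005, 0, 0.2, -0.1]]
  ]
}}

```text
time_s: 8.05
position: [0.4823, -0.2406, 0.1594]
orientation: [1.0, -0.009, -0.0, -0.001]
ft_force: [0.4, -1.0, 0.2]
finger_gap: 1.001
```

```bash
python3 -c "
from h import *
go(.4826,-.242,.16,-1.07)
s=state();cv2.imwrite('pics/h_w.png',grab_frame('wrist')[:,:,::-1])
go(.4826,-.242,.16,-1.07)
np.savez('h_pose.npz',p=s['position'],q=s['orientation'])
"
```

```text
t 8.05 pos [ 0.4823 -0.2406  0.1594] d [ 0.0003  0.0014 -0.0006] rot [-0.11  0.05  0.09] gap 1.001 F [ 0.43 -1.03  0.16]
t 8.1 pos [ 0.4826 -0.2406  0.1598] d [ 0.      0.0013 -0.0002] rot [-0.08  0.01  0.11] gap 1.004 F [-0.07 -0.44  0.11]
```

View pics/h_w.png

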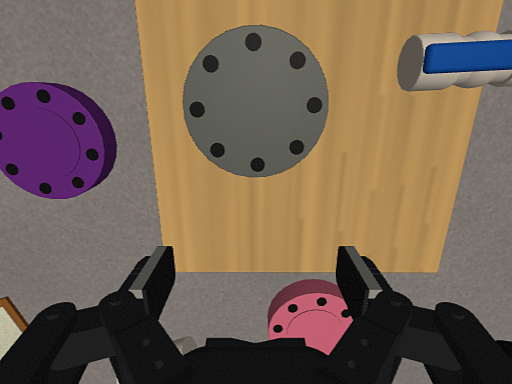

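```bash
python3 -c "
from h import *
d=np.load('h_pose.npz')
m=back('wrist',[(253,42),(257,165),(197,109),(314,105),(211,64),(297,147),(298,60),(217,150)],.073,(d['p'],d['q']))[:,:2]
c=m.mean(0); print(c,np.linalg.norm(m-c,axis=1).round(4),w2p(c))
"
```

```text
[ 0.48486948 -0.16756851] [0.0452 0.0456 0.0452 0.045  0.0449 0.0454 0.0456 0.0455] [-0.00409194 -0.18927812]
```

```bash
python3 -c "
from h import *
x,y=p2w([-.002,-.264]); print(x,y)
go(x,y,.044,-1.07)
"
```

```text
0.48556383739971115 -0.2423164444447946
t 8.1 pos [ 0.4826 -0.2406  0.1598] d [0.003  0.0018 0.1157] rot [-0.08  0.01  0.11] gap 1.004 F [-0.07 -0.44  0.11]
```

Call:
{"method": "servo_tool", "body": {
  "increments": [
    [[-1, 0.003, 0.002, 0.02, 0, 0, 0.1], [-1, 0.003, 0.002, 0.045, 0, 0, 0.1], [-1, 0.003, 0.002, 0.07, 0, 0, 0.1], [-1, 0.003, 0.002, 0.09, 0, 0, 0.1], [-1, 0.003, 0.002, 0.1, 0, 0, 0.1], [-1, 0.003, 0.002, 0.108, 0, 0, 0.1], [-1, 0.003, 0.002, 0.113, 0, 0, 0.1], [-1, 0.003, 0.002, 0.115, 0, 0, 0.1], [-1, 0.003, 0.002, 0.115, 0, 0, 0.1], [-1, 0.003, 0.002, 0.115, 0, 0, 0.1]]
  ]
}}

```text
time_s: 9.1
position: [0.4861, -0.2428, 0.0455]
orientation: [1.0, -0.009, 0.001, -0.0]
ft_force: [1.4, 0.8, -0.2]
finger_gap: 0.997
```

```bash
python3 -c "
from h import *
x,y=p2w([-.0,-.18]); print(x,y)
go(x,y,.044,-1.07)
for n in ('scene','wrist'): cv2.imwrite('pics/i_%s.png'%n,grab_frame(n)[:,:,::-1])
crop('pics/i_scene.png','pics/i1.png',100,120,300,260,4)
"
```

```text
0.48913419617265996 -0.15836852881711252
t 9.1 pos [ 0.4861 -0.2428  0.0455] d [ 0.0015 -0.0845  0.0015] rot [-0.05 -0.06  0.  ] gap 0.997 F [ 1.41  0.8  -0.21]
```

View pics/i1.png

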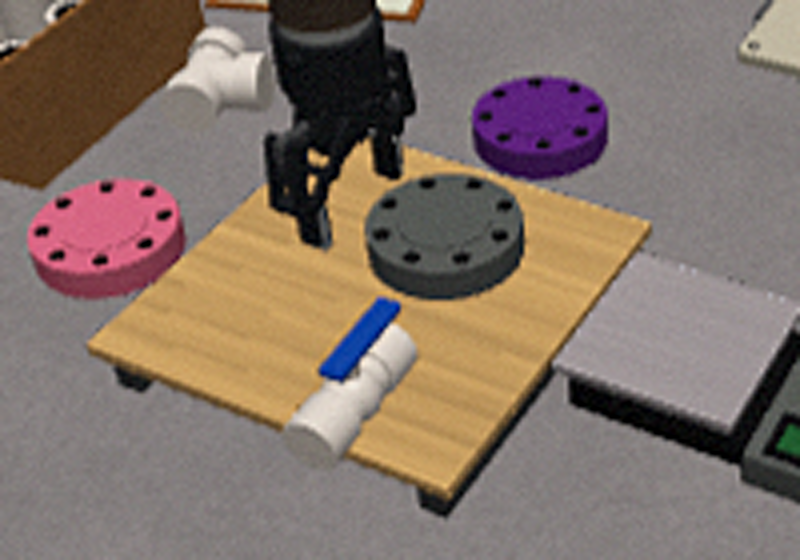

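View pics/i_wrist.png

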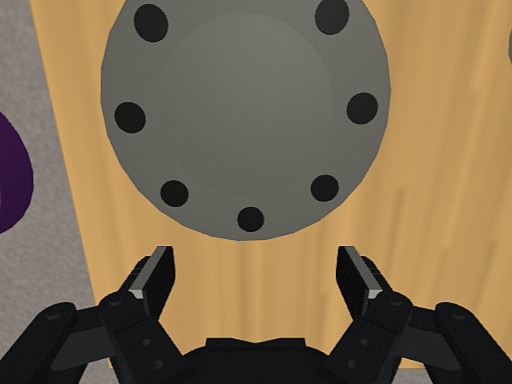

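Call:
{"method": "servo_tool", "body": {
  "increments": [
    [[-1, 0.0, -0.008, 0.003, 0, 0, 0], [-1, 0.0, -0.016, 0.003, 0, 0, 0], [-1, 0.0, -0.022, 0.003, 0, 0, 0], [-1, 0.0, -0.028, 0.003, 0, 0, 0], [-1, 0.0, -0.036, 0.003, 0, 0, 0], [-1, 0.0, -0.046, 0.003, 0, 0, 0], [-1, 0.0005, -0.056, 0.003, 0, 0, 0], [-1, 0.0005, -0.066, 0.003, 0, 0, 0], [-1, 0.001, -0.076, 0.003, 0, 0, 0], [-1, 0.001, -0.086, 0.003, 0, 0, 0], [-1, 0.001, -0.094, 0.003, 0, 0, 0], [-1, 0.001, -0.1, 0.003, 0, 0, 0]]
  ]
}}

```text
time_s: 10.4
position: [0.4888, -0.142, 0.0425]
orientation: [1.0, -0.009, 0.0, -0.0]
ft_force: [0.7, -2.0, -0.6]
finger_gap: 0.998
```

```bash
python3 -c "
from h import *
x,y=p2w([-.0,-.06]); s=state(); print(x,y,w2p(s['position']))
go(x,y,.042,-1.07)
for n in ('wrist',): cv2.imwrite('pics/j_%s.png'%n,grab_frame(n)[:,:,::-1])
"
```

```text
0.49137806539088663 -0.03838950960570418 [-0.00061778 -0.16362164]
t 10.4 pos [ 0.4888 -0.142   0.0425] d [ 0.0007 -0.1036  0.0006] rot [-0.05 -0.05  0.03] gap 0.998 F [ 0.68 -2.01 -0.56]
```

View pics/j_wrist.png

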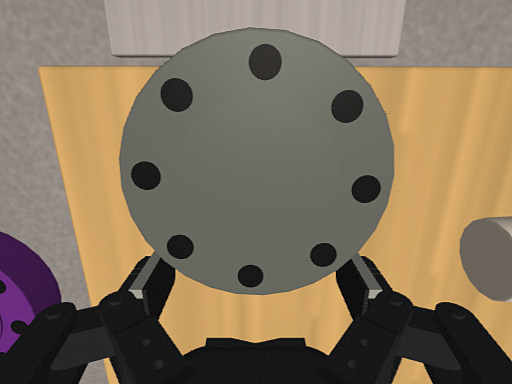

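```bash
cat >> h.py <<'E'
def flange(px):
    s=state(); m=back('wrist',px,.073,(s['position'],s['orientation']))[:,:2]
    c=m.mean(0); print('flange pan',w2p(c).round(4),'tool pan',w2p(s['position']).round(4),'r',np.linalg.norm(m-c,axis=1).round(4))
E
python3 -c "
from h import *
flange([(265,62),(250,276),(147,176),(366,189),(177,95),(323,254),(347,106),(180,247)])
# refine pan from pan front edge: corners at px
s=state()
print([w2p(v) for v in back('wrist',[(112,55),(398,55)],.045,(s['position'],s['orientation']))])
go(*p2w([0,-.060]),.042,-1.07)
"
```

```text
flange pan [ 0.0012 -0.1145] tool pan [-0.0006 -0.1628] r [0.045  0.0451 0.0446 0.045  0.0449 0.0446 0.045  0.0452]
[array([-0.06326986, -0.06399183]), array([ 0.06395403, -0.06380402])]
t 10.45 pos [ 0.4888 -0.1412  0.0425] d [ 0.0008 -0.1028  0.0007] rot [-0.12 -0.05  0.07] gap 1.003 F [-0.36  0.33 -0.62]
```

Call:
{"method": "servo_tool", "body": {
  "increments": [
    [[-1, 0, -0.006, 0, 0, 0, 0], [-1, 0, -0.015, 0, 0, 0, 0], [-1, 0, -0.025, 0, 0, 0, 0], [-1, 0, -0.035, 0, 0, 0, 0], [-1, 0, -0.045, 0, 0, 0, 0], [-1, 0, -0.055, 0, 0, 0, 0], [-1, 0, -0.065, 0, 0, 0, 0], [-1, 0, -0.075, 0, 0, 0, 0], [-1, 0, -0.085, 0, 0, 0, 0], [-1, 0, -0.093, 0, 0, 0, 0], [-1, 0, -0.098, 0, 0, 0, 0], [-1, 0, -0.1, 0, 0, 0, 0]]
  ]
}}

```text
time_s: 11.65
position: [0.4905, -0.0406, 0.0426]
orientation: [1.0, -0.008, 0.0, -0.001]
ft_force: [-0.5, -2.2, -1.8]
finger_gap: 0.997
```

```bash
python3 -c "
from h import *
x,y=p2w([-.0,-.05]); s=state(); print(x,y,w2p(s['position']))
go(x,y,.042,-1.07)
for n in ('wrist',): cv2.imwrite('pics/k_%s.png'%n,grab_frame(n)[:,:,::-1])
"
```

```text
0.49156505449240556 -0.028391258004753485 [-0.00082923 -0.06225426]
t 11.65 pos [ 0.4905 -0.0406  0.0426] d [ 0.0009 -0.0123  0.0007] rot [-0.12 -0.03  0.11] gap 0.997 F [-0.52 -2.21 -1.77]
```

View pics/k_wrist.png

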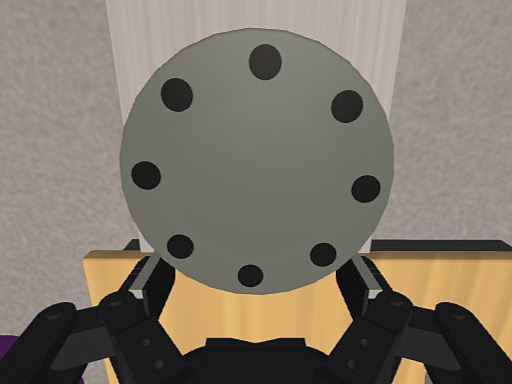

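Call:
{"method": "servo_tool", "body": {
  "increments": [
    [[-1, -0.0005, -0.003, 0, 0, 0, 0], [-1, -0.0005, -0.006, 0, 0, 0, 0], [-1, -0.0005, -0.009, 0, 0, 0, 0], [-1, -0.0005, -0.011, 0, 0, 0, 0], [-1, -0.0005, -0.013, 0, 0, 0, 0], [-1, -0.0005, -0.014, 0, 0, 0, 0], [-1, -0.0005, -0.014, 0, 0, 0, 0], [-1, -0.0005, -0.014, 0, 0, 0, 0]]
  ]
}}

```text
time_s: 12.5
position: [0.4903, -0.0264, 0.0427]
orientation: [1.0, -0.008, 0.0, -0.001]
ft_force: [-1.2, 0.8, -0.0]
finger_gap: 1.0
```

```bash
python3 -c "
from h import *
s=state(); print(w2p(s['position']),s['ft_force'])
for n in ('wrist','top'): cv2.imwrite('pics/l_%s.png'%n,grab_frame(n)[:,:,::-1])
crop('pics/l_top.png','pics/l1.png',180,130,370,250,4)
"
```

```text
[-0.00131452 -0.04799141] [-1.15986524  0.76924969 -0.04238714]
```

View pics/l_wrist.png

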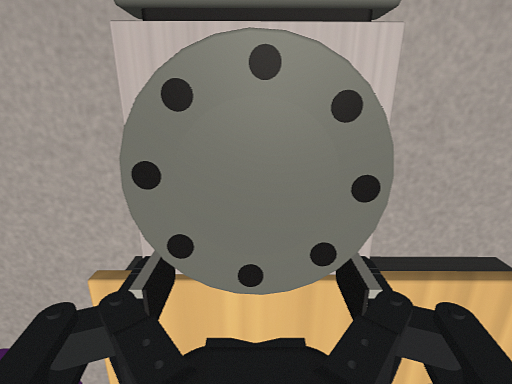

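View pics/l1.png

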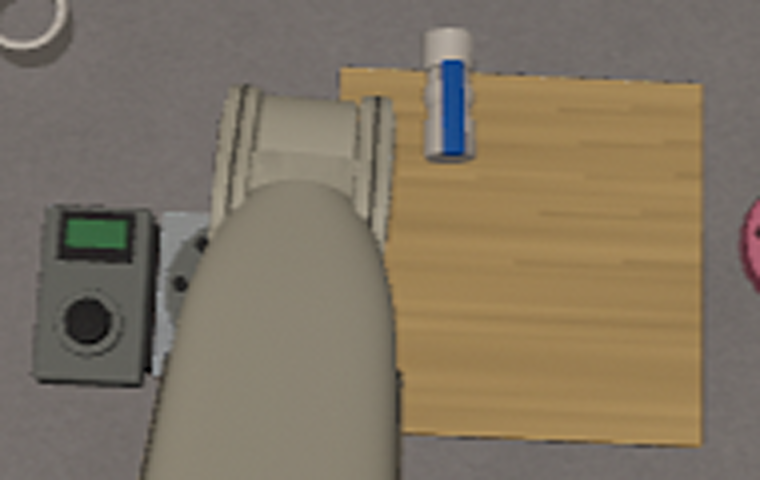

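```bash
python3 -c "
from h import *
flange([(265,62),(250,276),(147,176),(366,189),(177,95),(323,254),(347,106),(180,247)])
s=state()
print([w2p(v).round(4) for v in back('wrist',[(112,21),(403,22)],.045,(s['position'],s['orientation']))])
go(*p2w([0,-.09]),.042,-1.07)
"
```

```text
flange pan [0.0005 0.0002] tool pan [-0.0013 -0.048 ] r [0.0451 0.0452 0.0447 0.0451 0.045  0.0447 0.0452 0.0453]
[array([-0.0621,  0.0642]), array([0.0634, 0.0641])]
t 12.6 pos [ 0.4903 -0.0264  0.0427] d [0.0012 0.042  0.0006] rot [-0.17 -0.04  0.12] gap 0.996 F [ 0.63  0.01 -1.55]
```

Call:
{"method": "servo_tool", "body": {
  "increments": [
    [[-1, 0.0, 0.006, 0, 0, 0, 0], [-1, 0.0, 0.018, 0, 0, 0, 0], [-1, 0.0, 0.03, 0, 0, 0, 0], [-1, 0.0, 0.042, 0, 0, 0, 0], [-1, 0.0, 0.045, 0, 0, 0, 0], [-1, 0.0, 0.045, -0.03, 0, 0, 0], [-1, 0.0, 0.045, -0.07, 0, 0, 0], [-1, 0.0, 0.045, -0.11, 0, 0, 0], [-1, 0.0, 0.045, -0.14, 0, 0, 0], [-1, 0, 0.045, -0.15, 0, 0, 0], [-1, 0, 0.045, -0.15, 0, 0, 0], [-1, 0, 0.045, -0.15, 0, 0, 0]]
  ]
}}

```text
time_s: 13.8
position: [0.4885, -0.0718, 0.1912]
orientation: [1.0, -0.008, -0.001, -0.002]
ft_force: [-0.6, 1.0, -0.8]
finger_gap: 0.999
```

```bash
python3 -c "
from h import *
x,y=p2w([-.025,.117]); print(x,y)
go(x,y,.14,-1.07)
for n in ('wrist','scene'): cv2.imwrite('pics/m_%s.png'%n,grab_frame(n)[:,:,::-1])
crop('pics/m_scene.png','pics/m1.png',200,130,400,270,4)
"
```

```text
0.46969214348539423 0.13904701648492038
t 13.8 pos [ 0.4885 -0.0718  0.1912] d [-0.0223 -0.2103  0.0519] rot [-0.19  0.09  0.1 ] gap 0.999 F [-0.59  0.96 -0.81]
```

View pics/m_wrist.png

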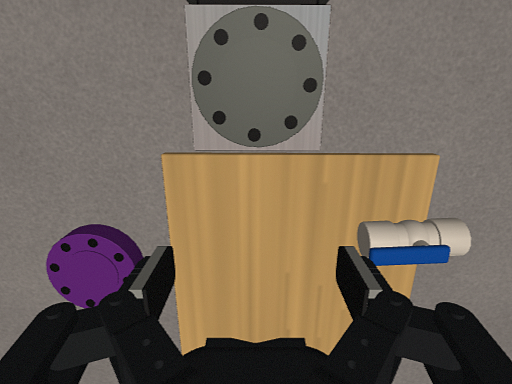

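View pics/m1.png

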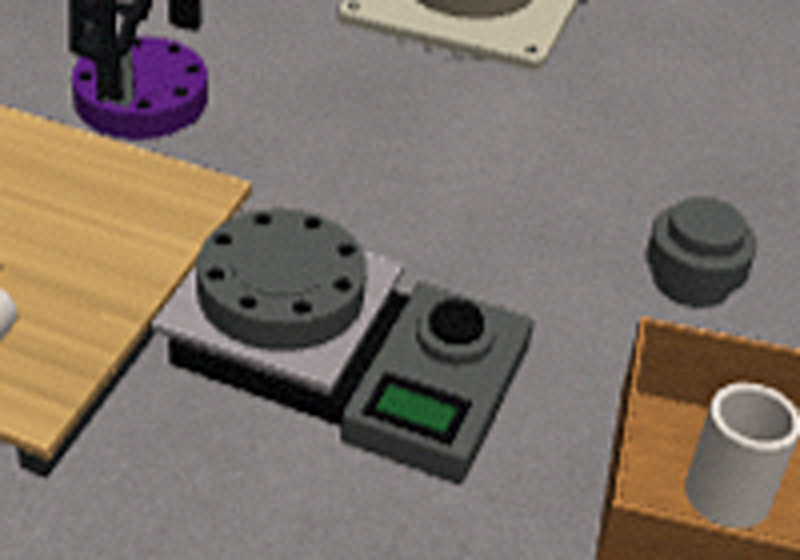

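```bash
python3 -c "
from h import *
flange([(261,21),(254,135),(221,37),(291,123),(299,43),(219,118),(204,78),(310,85)])
s=state()
a=[w2p(v).round(4) for v in back('wrist',[(195,151),(321,151),(186,4),(330,5)],.045,(s['position'],s['orientation']))]
print(a,np.mean(a,axis=0))
go(*p2w([-.025,.117]),.14,-1.07)
"
```

```text
flange pan [-0.0003 -0.0003] tool pan [-0.0027 -0.0933] r [0.0456 0.0451 0.0452 0.0457 0.0451 0.0454 0.0455 0.0451]
[array([-0.0636, -0.0654]), array([ 0.0649, -0.065 ]), array([-0.063 ,  0.0643]), array([0.063 , 0.0637])] [ 0.000325 -0.0006  ]
t 13.9 pos [ 0.4881 -0.0716  0.1905] d [-0.0218 -0.2102  0.0513] rot [-0.2   0.19  0.11] gap 1.002 F [-0.81  0.31  0.23]
```

Centred within about 1 mm. I'll now shut the fingers and go above the key.

Call:
{"method": "servo_tool", "body": {
  "increments": [
    [[0, -0.006, -0.03, 0, 0, 0, 0], [1, -0.01, -0.07, 0, 0, 0, 0], [1, -0.014, -0.11, 0, 0, 0, 0], [1, -0.018, -0.15, 0, 0, 0, 0], [1, -0.021, -0.185, 0, 0, 0, 0], [1, -0.022, -0.205, 0, 0, 0, 0], [1, -0.022, -0.21, 0.02, 0, 0, 0], [1, -0.022, -0.21, 0.05, 0, 0.2, 0], [1, -0.022, -0.21, 0.08, 0, 0.2, 0], [1, -0.022, -0.21, 0.08, 0, 0.2, 0], [1, -0.022, -0.21, 0.08, 0, 0.2, 0]]
  ],
  "grip_force": 30
}}

```text
time_s: 15.0
position: [0.4683, 0.1387, 0.1103]
orientation: [1.0, -0.008, -0.002, -0.001]
ft_force: [0.5, 0.2, 0.8]
finger_gap: 0.001
```

```bash
python3 -c "
from h import *
go(*p2w([-.025,.117]),.045,-1.07)
for n in ('wrist','scene'): cv2.imwrite('pics/n_%s.png'%n,grab_frame(n)[:,:,::-1])
crop('pics/n_scene.png','pics/n1.png',200,130,400,270,4)
"
```

```text
t 15.0 pos [0.4683 0.1387 0.1103] d [ 0.0016 -0.0002  0.0653] rot [-0.14  0.18  0.11] gap 0.001 F [0.49 0.21 0.76]
```

View pics/n1.png

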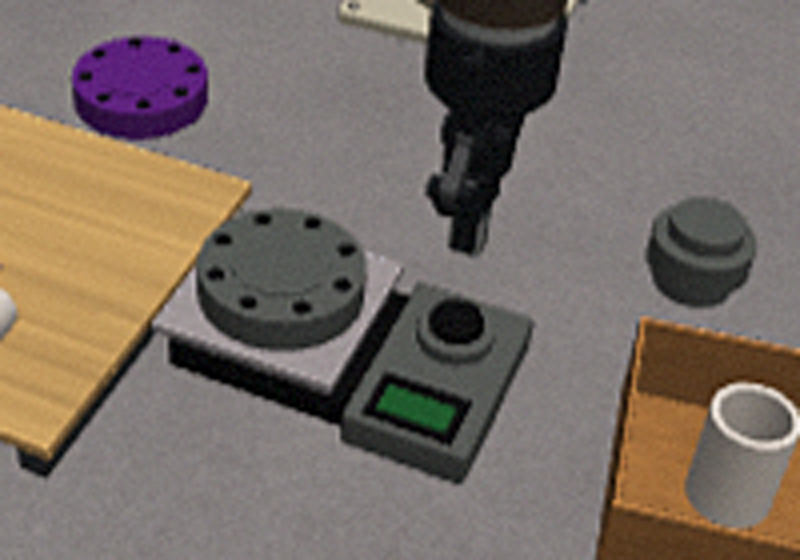

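View pics/n_wrist.png

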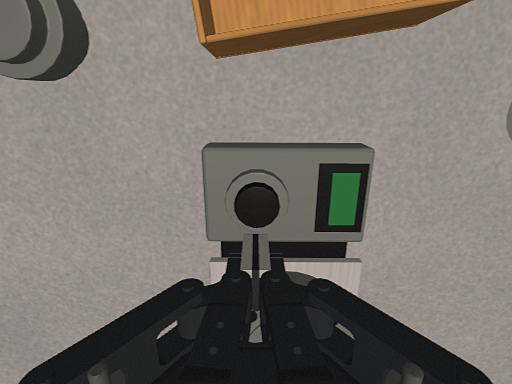

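```bash
python3 -c "
from h import *
s=state()
print([w2p(v) for v in back('wrist',[(257,204)],.038,(s['position'],s['orientation']))], w2p(s['position']))
"
```

```text
[array([-0.02168052,  0.11499851])] [-0.02444596  0.11706584]
```

Call:
{"method": "servo_tool", "body": {
  "increments": [
    [[1, 0.0015, 0, 0.02, 0, 0.2, 0], [1, 0.0015, 0, 0.04, 0, 0.2, 0], [1, 0.0015, 0, 0.055, 0, 0.2, 0], [1, 0.0015, 0, 0.06, 0, 0.2, 0], [1, 0.0015, 0, 0.062, 0, 0.2, 0], [1, 0.0015, 0, 0.063, 0, 0.2, 0], [1, 0.0015, 0, 0.063, 0, 0.2, 0]]
  ]
}}

```text
time_s: 15.8
position: [0.4726, 0.1395, 0.0504]
orientation: [1.0, -0.009, 0.004, -0.002]
ft_force: [-1.1, -0.3, 2.7]
finger_gap: -0.002
```

Call:
{"method": "servo_tool", "body": {
  "increments": [
    [[1, -0.002, 0, 0, -0.2, -0.5, 0], [1, -0.002, 0, 0, -0.2, -0.5, 0], [1, -0.002, 0, 0, -0.2, -0.5, 0]]
  ]
}}

```text
time_s: 16.1
position: [0.4715, 0.1398, 0.0509]
orientation: [1.0, -0.009, -0.0, -0.001]
ft_force: [0.8, -0.1, 1.1]
finger_gap: 0.0
```

```bash
python3 -c "
from h import *
go(*p2w([-.0235,.116]),.038,-1.07)
for n in ('wrist','scene'): cv2.imwrite('pics/o_%s.png'%n,grab_frame(n)[:,:,::-1])
crop('pics/o_scene.png','pics/o1.png',260,160,360,260,6)
"
```

```text
t 16.1 pos [0.4715 0.1398 0.0509] d [-0.0003  0.0018  0.0129] rot [-0.08  0.    0.09] gap 0.0 F [ 0.83 -0.08  1.1 ]
```

View pics/o1.png

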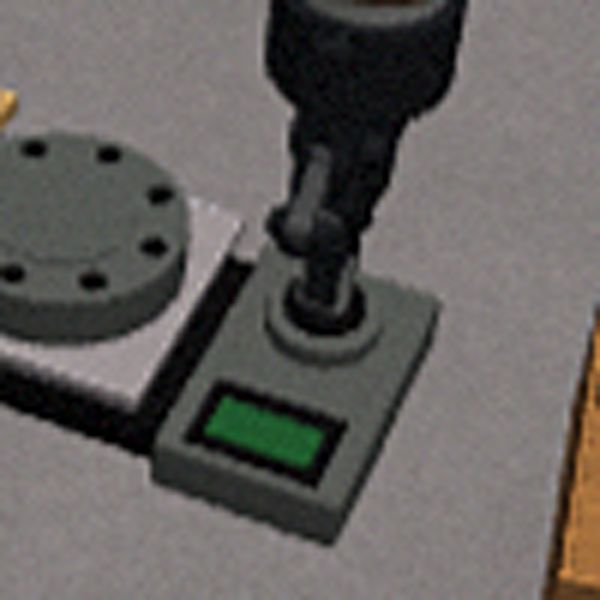

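Call:
{"method": "servo_tool", "body": {
  "increments": [
    [[1, 0, 0.001, 0.002, 0, 0, 0], [1, 0, 0.001, 0.004, 0, 0, 0], [1, 0, 0.001, 0.006, 0, 0, 0], [1, 0, 0.001, 0.006, 0, 0, 0], [1, 0, 0.001, 0.006, 0, 0, 0]]
  ]
}}

```text
time_s: 16.7
position: [0.4714, 0.1393, 0.0459]
orientation: [1.0, -0.008, 0.0, -0.001]
ft_force: [-2.7, 1.6, 11.9]
finger_gap: -0.004
```

Call:
{"method": "servo_tool", "body": {
  "increments": [
    [[1, 0, 0, 0.0015, 0, 0, 0], [1, 0, 0, 0.0015, 0, 0, 0], [1, 0, 0, 0.0015, 0, 0, 0]]
  ]
}}

```text
time_s: 17.0
position: [0.4714, 0.1393, 0.0459]
orientation: [1.0, -0.008, 0.001, -0.001]
ft_force: [-3.3, -0.4, 14.4]
finger_gap: -0.005
```

```bash
python3 -c "
from h import *
go(*p2w([-.0235,.116]),.038,-1.07)
for n in ('wrist','scene'): cv2.imwrite('pics/p_%s.png'%n,grab_frame(n)[:,:,::-1])
crop('pics/p_scene.png','pics/p1.png',260,160,360,260,6)
"
```

```text
t 17.0 pos [0.4714 0.1393 0.0459] d [-0.0002  0.0013  0.0079] rot [-0.16 -0.06  0.11] gap -0.005 F [-3.28 -0.42 14.36]
```

View pics/p1.png

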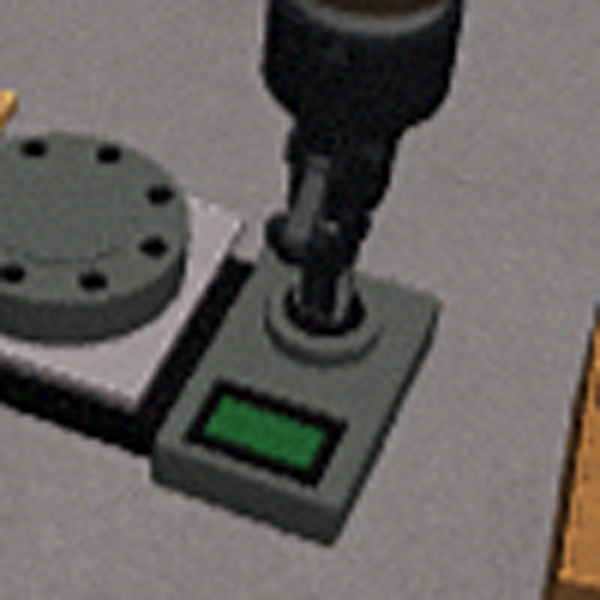

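View pics/p_wrist.png

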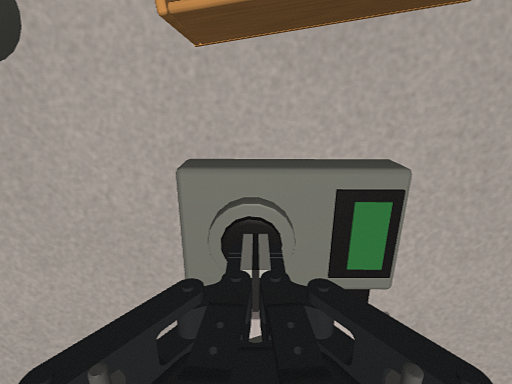

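Call:
{"method": "servo_tool", "body": {
  "increments": [
    [[1, 0, 0, -0.01, 0, 0, 0], [1, 0, 0, -0.03, 0, 0, 0], [1, 0, 0, -0.06, 0, 0, 0], [1, 0, 0, -0.1, 0, 0, 0], [1, 0, -0.04, -0.13, 0, 0, 0], [1, 0, -0.08, -0.15, 0, 0, 0], [1, 0, -0.12, -0.15, 0, 0, 0], [1, -0.02, -0.16, -0.15, 0, 0, 0], [1, -0.05, -0.2, -0.15, 0, 0, 0], [1, -0.1, -0.2, -0.15, 0, 0, 0], [1, -0.1, -0.2, -0.15, 0, 0, 0], [1, -0.1, -0.2, -0.15, 0, 0, 0]]
  ]
}}

```text
time_s: 18.3
position: [0.3732, 0.3402, 0.1958]
orientation: [1.0, -0.007, 0.0, -0.001]
ft_force: [0.5, -0.3, 0.1]
finger_gap: 0.001
```

```bash
python3 -c "
from h import *
s=state();print(s['time_s'],s['position'],s['ft_force'])
for n in ('top','scene'): cv2.imwrite('pics/q_%s.png'%n,grab_frame(n)[:,:,::-1])
crop('pics/q_top.png','pics/q1.png',180,130,370,250,4)
crop('pics/q_scene.png','pics/q2.png',170,120,440,300,2.9) if 0 else crop('pics/q_scene.png','pics/q2.png',180,120,440,300,3)
"
```

```text
18.3 [0.3732399  0.34017687 0.19577141] [ 0.52724738 -0.27208956  0.07090045]
```

View pics/q1.png

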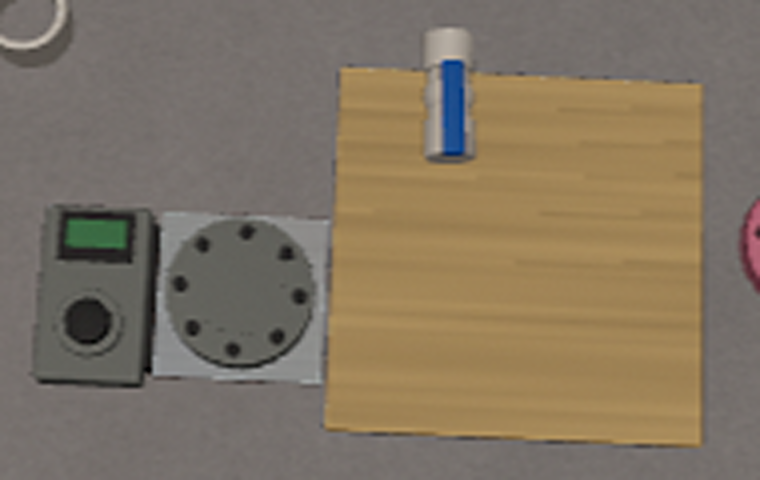

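View pics/q2.png

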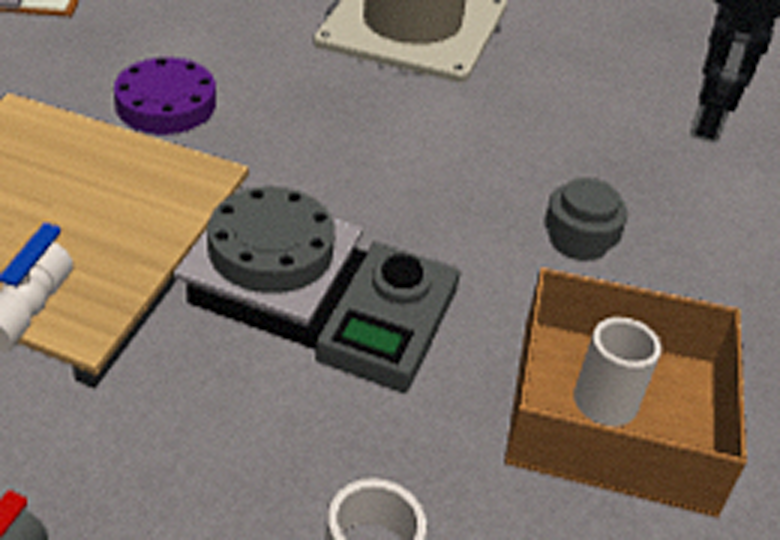

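```bash
python3 -c "
from h import *
f4=(np.array([(247,232),(287,254),(300,297),(277,337),(233,350),(192,328),(180,284),(203,244)],float)+.5)/4-.5+[180,130]
m=back('top',f4,.073)[:,:2]; print(w2p(m.mean(0)))
print(finish_job())
"
```

```text
[3.1112685e-04 9.9642682e-05]
the job is handed in; nothing more can be done
None
```

All three steps are done and the job was handed in at about 18.4 s of the 62 s allowed; `finish_job()` reports no verdict.

- **Coupling:** I took it off the pan and stood it upright in the carton. The last scene picture shows it there, clear of the walls.
- **Flange:** I pushed it along the deck with the open fingers behind its rim and did not lift it. In the final top picture its centre is within about 0.5 mm of the pan's centre along both sides. The wrist camera agreed to about 1 mm, within the camera calibration of about 2 mm.
- **Key:** I pressed it with the shut fingers until it stopped at z = 0.0459 m with 12–14 N, well over the 4 N needed. The travel itself was not read; I judged it fully down from the force and the hard stop, about 5 mm below where the fingers were first near or on it. After the press it looks up again in the last pictures.
- **Valve:** It sits at the same pixels as at the start.

The arm was clear of everything at hand-in, and none of my checks failed or disagreed.

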